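Level the setting plate and hold the spirit level down for the lock nut

ROBOT

A 7-joint arm with a two-finger parallel gripper is mounted at the origin on a cart in front of the work surface, level with it; the furniture and walls round the work are solid. World frame = base frame: x ahead of the robot, y to its left, z up, the work surface at z = 0. Lengths are in m, angles in rad, forces in N, time in s.
With the tool pointing down it reaches from about 0.4 to 0.875 m from the base axis. Payload 19.3 kg.
Tool frame: the origin (TCP) lies between the finger pads, 19 mm behind the fingertips; this is the grasp point; z points along the fingers, y is the line along which they close (so a half turn about z gives the same grasp; the last joint's range is limited). The gripper opens to 85 mm and grips with 20 to 120 N. Pads are 22 mm wide; open, the fingers measure 114 mm over their backs; the gripper's body (76 mm by 85 mm) begins 54 mm behind the grasp point. The pads swing forward as they close: fully open they stand 13 mm farther back than shut.
Start: joints at [1.262, 0.521, -0.036, 1.599, 0.021, 1.021, -0.113], TCP at [0.148, -0.607, 0.25] pointing down, gripper open.
Joint ranges: [-2.91, 2.91], [-0.3, 2.13], [-1.5, 1.42], [0.17, 2.43], [-1.26, 4.41], [0.16, 1.93], [-2.52, 2.52]. Speed limits (rad/s): [1.89, 1.89, 2.39, 2.39, 3.01, 3.01, 3.01].

INTERFACE

Orientations are given as [roll, pitch, yaw] about the fixed x, y, z axes, in that order (R = Rz(yaw) Ry(pitch) Rx(roll)).
In Python, from workcell import bot gives the robot as it stands.
- The arm moves only by the shell command python3 -m crank 'ROWS' [FORCE]. ROWS is a JSON object of lists of equal length, an entry for each row: "travel": the shift along the world's x, y, z in cm, a list of three; "turn": the turn, a rotation vector about the world's x, y, z in degrees, a list of three; "gripper": the closure, from 0 (fully open) to 1 (shut). A call has exactly 5 rows; each row is the pose to reach, as a shift and turn from the pose commanded when the call began; what a row does not reach only later rows make up. A row lasts 1/10 s, in which the tool goes at most 50 mm and 8.59 degrees, less where a joint would pass 70% of its speed; a pose out of reach is approached as far as the arm can. A call with a gripper value outside its range is refused whole. The fingers move at their own pace and stop on an object; FORCE is the grip in N (left out, the last holds). Time passes only in rows, so rows that repeat a pose let the fingers close, or fill a call up. It gives the time, the measured TCP pose, the force, the opening and the grip force at its end, in the units of the state.
- bot.observe(): the state, without advancing time (a new reading comes with each control period).
- bot.grab_frame(name): name is "scene" or "top" or "wrist"; returns a dict with "pixels" (480x640x3 uint8, red, green, blue), "fx", "fy", "cx", "cy" (pixels), "extrinsics" (4x4, takes a point from world to camera coordinates). Camera axes: x right, y down, z forward; pixel columns grow to the right and rows downward; lengths in m; the calibration is good to about 2 mm. A picture is of the moment at which its call begins. There is no depth.
- bot.job_done(): hands the job in; it is judged then, once.
The state is a dict: "clock": time; "qpos": joint angles; "qd": joint speeds; "joint_efforts": joint torques, N m; "position": TCP position; "tool_rot": TCP orientation; "force": force on the tool from outside, world axes, zero at the start; "moment": the same for the moment, N m; "grip_width": finger opening in m; "finger_force": force on a finger pad.
Only numpy, scipy, OpenCV 4.12 (cv2) and the standard library are available. Lean on these libraries where they do the work, as an engineer would, in place of code of your own. Each camera call takes 0.05 s, during which the arm holds its last target. There are 200 camera calls.

TASK

The pastry setting plate slopes down towards its hand knob. Lay the spirit level fully home in the long pocket of the plate and let go of it, then turn the knob of the screw foot until the bubble stands centred between the two black lines. Finally press down firmly on the level with the fingers, and finish while still pressing it like that, the bubble still centred, so that I can run up the lock nut underneath.

Things in the scene. Friction and masses are not known exactly. Their poses are not given: they have to be found in the camera images.
- level: Spirit level: a bare aluminium block with black end caps, 24 (x) x 140 (y) x 40 (z) mm, 0.2 to 0.31 kg, lying flat on the draining board (5 mm above the worktop), about along world y. Origin: centre of its underside; y along its length, z up. Solid, to be gripped across the 24 mm, from its black -y end to 14 mm past the middle. It may lie in the pocket either way round.
- level_top (a point): Middle of the level's flat top, 40 mm above its underside: the place to grip and to press. Grip with the TCP about 10 mm below this point (30 mm above the underside), so that the fingertips stay clear of the plate's top when the level is seated.
- vial (a point): Top of the spirit vial, midway between its two black lines; 38 mm from the level's middle towards its own +y end. The vial is a yellow-green tube 48 mm long along the level's y, in an open window of the level's top; the pale bubble in it is 16 mm long, the black lines 20 mm apart.
- bubble (a joint): Place of the bubble along the vial: m from the centre between the black lines, positive towards the level's own +y end; stops at 0.0155 either way. It runs towards the higher end, about 10 mm per degree (0.57 m per rad) of slope, and takes about 1.5 s to settle. 0 when level.
- pocket (a point): Centre of the floor of the long pocket in the setting plate, a square steel plate of 190 x 190 x 14 mm, top about 48 mm above the worktop, that stands fast. Pocket: 28 (x) x 144 (y) mm, 7 mm deep, square walls, so the level has 2 mm of room on each side. Axes of the plate: x across the pocket, y along it and away from the knob, z out of the plate. It tips about two feet 75 mm away in +y.
- knob_grip (a point): Point on the axis of the screw foot's black hand knob (40 mm across, 24 mm tall), 12 mm below the knob's top, 72 mm above the worktop whatever the turn. Gripped from above with the TCP here the fingertips clear the lug below. Clockwise seen from above raises the knob side of the plate. It turns stiffly (0.1 N m) and stays where it is left.
- lug (a point): Where the screw's axis leaves the lug of the plate, at the height of the plate's top: 12 mm below the knob when the plate is level. It is 58 mm in x and -120 mm in y from the pocket's middle (plate axes), and 195 mm from the feet the plate tips about. It rises 8 mm per turn of the knob, so the bubble moves about 3.7 mm per rad. At the start it is low by 1.5 to 3.3 rad of turning.
- stand: The setting plate's stand, which carries the plate, its screw foot and knob and is moved by nothing. Origin: on the worktop below the middle of the square plate; axes as the pocket's, but upright.
- espresso_cup: Bystander: small striped white cup, 65 x 88 x 50 mm, upright; origin at the centre of its underside.
- dropper_bottle: Bystander: amber dropper bottle, 34 mm across, 102 mm tall; origin at the centre of its underside.
- kitchen_timer: Bystander: round white and grey timer, 59 mm across, 46 mm tall; origin at the centre of its underside.
- spoon: Bystander: steel spoon, 201 x 43 x 14 mm, lying on the draining board; origin at the centre of its underside.
- salt_shaker: Bystander: salt shaker, 44 mm across, 90 mm tall; origin at the centre of its underside.
- teaspoon: Bystander: steel teaspoon, 139 x 30 x 10 mm, lying at the front edge of the worktop; origin at the centre of its underside.

How it is judged:
On the way, in this order (a step that is already met when the one before it is completed fails the run):
1. the level lies fully home in the pocket and has been let go (z of level in the frame of pocket below 0.002 m and horizontal distance between level and pocket below 0.005 m and angle between the y axis of level and the y axis of pocket, either way round below 0.05 rad and angle between the z axis of level and the z axis of pocket, either way round below 0.02 rad and contact force between the fingers and level below 0.2 N), for 0.3 s.
2. the foot has been turned until the bubble stands between the lines, the level still home in the pocket (z of level in the frame of pocket below 0.002 m and horizontal distance between level and pocket below 0.005 m and angle between pocket's own z axis and vertical below 0.006 rad and value of joint bubble between -0.002 and 0.002 m), for 0.2 s.
At the end, for the whole second after the job is handed in: The level lies home and square in the pocket (within 2 mm of its floor), the bubble within 2 mm of the centre between the lines, and the fingers are pressing on the level so that it bears on the plate with 7 to 45 N (its own weight is 2 to 3 N), kept up through the last second (all of step 2 and angle between the y axis of level and the y axis of pocket, either way round below 0.05 rad and angle between the z axis of level and the z axis of pocket, either way round below 0.02 rad and contact force between the fingers and level above 4 N and contact force between level and stand between 7 and 45 N); the arm keeps its last pose, push and grip.
It fails at once if the level is dropped or slammed into the plate (more than 70 N) (contact force between level and stand above 70 N).
It fails at once if a bystander is pushed more than 3 cm or knocked over (distance of any of espresso_cup, dropper_bottle, kitchen_timer, spoon, salt_shaker, teaspoon from where it was at the start of the episode above 0.03 m or angle between any of espresso_cup, dropper_bottle, salt_shaker's own z axis and vertical above 0.5 rad).
It also fails if it takes over 67 s, if anything falls off the work surface, if the arm or the gripper's body presses on something with over 40 N, if the wrist force passes 120 N, or if a joint passes its speed limit or range.

## Working session

There is one attempt and no reset: what is moved stays moved. The work goes in short steps, Python scripts to look and compute and a shell command to move; the robot and the scene stay as the last step left them, time stands still between calls to the robot, and variables do not carry over. Pictures are saved under pics/ and viewed, at most 10 in all, crops included, and the job is handed in when it is done.

```bash
mkdir -p pics; ls; cat > h.py <<'E'
import numpy as np, cv2
from workcell import bot
def grab(n,f=None):
    d=bot.grab_frame(n); d['pixels']=np.asarray(d['pixels'])
    if f: cv2.imwrite(f,d['pixels'][:,:,::-1])
    return d
def ray(d,u,v):
    E=np.asarray(d['extrinsics']); R,t=E[:3,:3],E[:3,3]
    c=-R.T@t; r=R.T@np.array([(u-d['cx'])/d['fx'],(v-d['cy'])/d['fy'],1.])
    return c,r/np.linalg.norm(r)
def plane(d,u,v,z):
    c,r=ray(d,u,v); return c+r*(z-c[2])/r[2]
def tri(obs):
    A=np.zeros((3,3));b=np.zeros(3)
    for d,u,v in obs:
        c,r=ray(d,u,v);P=np.eye(3)-np.outer(r,r);A+=P;b+=P@c
    return np.linalg.solve(A,b)
E
python3 - <<'E'
from h import *
import pickle
D={n:grab(n,f'pics/{n}0.png') for n in('scene','top','wrist')}
pickle.dump(D,open('d0.pkl','wb'))
for n in D:print(n,np.round(D[n]['extrinsics'],3).tolist(),D[n]['fx'])
print(bot.observe())
E
```

```text
pics
scene [[0.07, -0.998, -0.008, -0.111], [-0.825, -0.053, -0.562, 0.488], [0.56, 0.046, -0.827, 1.182], [0.0, 0.0, 0.0, 1.0]] 618.9403394552032
top [[-0.455, -0.891, -0.01, 0.172], [-0.8, 0.413, -0.434, 0.51], [0.391, -0.19, -0.901, 1.197], [0.0, 0.0, 0.0, 1.0]] 526.0633130183187
wrist [[0.238, -0.971, -0.001, -0.625], [-0.928, -0.228, 0.295, -0.04], [-0.286, -0.069, -0.956, 0.379], [0.0, 0.0, 0.0, 1.0]] 378.81994479077224
{'clock': 0.15, 'qpos': array([ 1.26183323,  0.52186707, -0.03634372,  1.59981934,  0.02118333,
        1.02109696, -0.11278501]), 'qd': array([ 0.00058286, -0.0024953 ,  0.00147786, -0.00277937,  0.00182058,
        0.00178713, -0.00023208]), 'joint_efforts': array([ 3.29506081e-03, -9.27381063e+01,  1.98143430e+00, -3.70049536e+01,
        1.80862733e-02,  6.36769779e-03, -1.50813889e-05]), 'position': array([ 0.14775161, -0.60706889,  0.24958467]), 'tool_rot': array([-3.14078632e+00,  2.99603299e-05,  2.38770144e-01]), 'force': array([0.27145276, 0.22568294, 0.43331611]), 'moment': array([ 0.00813629,  0.04221845, -0.02275633]), 'finger_force': 0.0, 'grip_width': 0.0851910551391434}
```

View pics/top0.png

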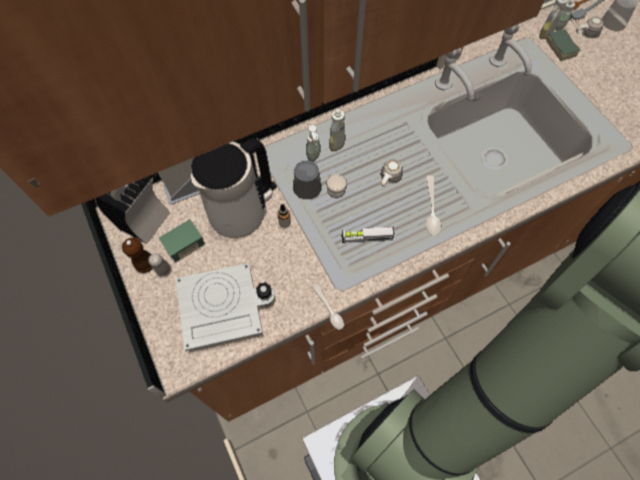

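View pics/scene0.png

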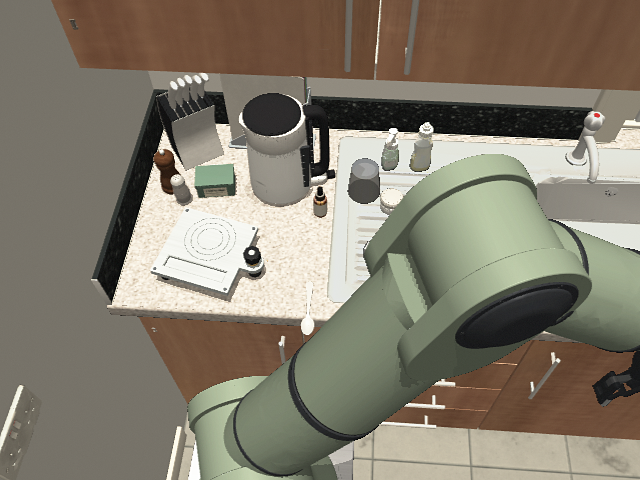

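```bash
python3 - <<'E'
from h import *
import pickle
D=pickle.load(open('d0.pkl','rb'))
T=D['top']['pixels'][:,:,::-1];S=D['scene']['pixels'][:,:,::-1]
rs=lambda a,k:cv2.resize(a,None,fx=k,fy=k,interpolation=cv2.INTER_CUBIC)
a=rs(T[220:250,335:405],5) #150x350
b=rs(T[255:355,170:285],3.4) #340x391
c=rs(S[200:300,145:275],3)
im=np.zeros((520,790,3),np.uint8)
im[:a.shape[0],:a.shape[1]]=a; im[160:160+b.shape[0],:b.shape[1]]=b; im[160:460,395:395+390]=c
cv2.imwrite('pics/c1.png',im)
for n,p in dict(level=(368,234),vialend=(343,235),capend=(393,233)).items():print(n,plane(D['top'],*p,.045).round(3))
for n,t,s in [('knobtop',(264,288),(253,251)),('pocketL',(191.5,332),(163,258)),('pocketR',(253,317),(230,287))]:
  print(n,tri([(D['top'],*t),(D['scene'],*s)]).round(3),plane(D['top'],*t,.048).round(3),plane(D['scene'],*s,.048).round(3))
E
```

```text
level [ 0.523 -0.226  0.045]
vialend [ 0.551 -0.166  0.045]
capend [ 0.495 -0.287  0.045]
knobtop [0.494 0.087 0.087] [0.509 0.085 0.048] [0.52  0.094 0.048]
pocketL [0.476 0.29  0.07 ] [0.486 0.29  0.048] [0.487 0.299 0.048]
pocketR [ 0.47   0.145 -0.027] [0.452 0.141 0.048] [0.421 0.133 0.048]
```

View pics/c1.png

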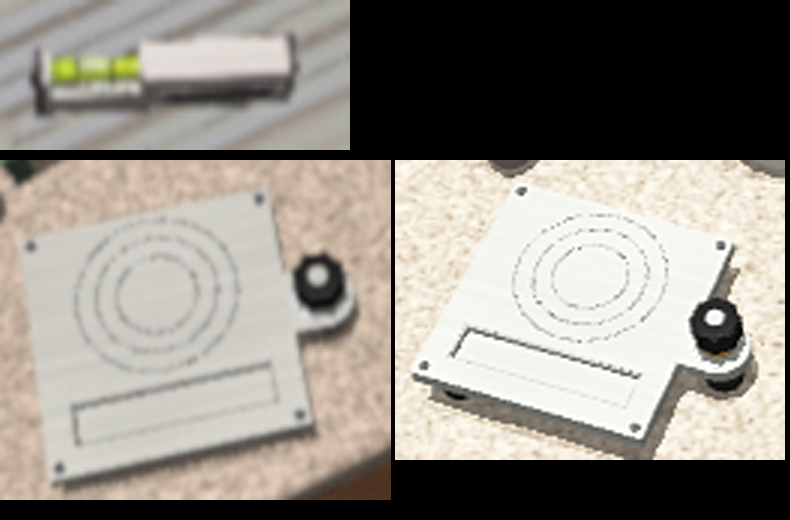

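```bash
cat >> h.py <<'E'
from scipy.spatial.transform import Rotation as Ro
def toolT():
    s=bot.observe(); M=np.eye(4); M[:3,:3]=Ro.from_euler('xyz',s['tool_rot']).as_matrix(); M[:3,3]=s['position']; return M
E
python3 - <<'E'
from h import *
import pickle
D=pickle.load(open('d0.pkl','rb'))
t=[(73,408),(271,364),(279,401),(77,445)]; s=[(470,329),(641,376),(632,407),(452,357)]
for a,b in zip(t,s):
  a=(170+a[0]/3.4,255+(a[1]-160)/3.4); b=(145+(b[0]-395)/3,200+(b[1]-160)/3)
  print(tri([(D['top'],*a),(D['scene'],*b)]).round(3),plane(D['top'],*a,.048).round(3),plane(D['scene'],*b,.048).round(3))
a=(170+320/3.4,255+(270-160)/3.4);b=(145+(715-395)/3,200+(310-160)/3)
print('knob',tri([(D['top'],*a),(D['scene'],*b)]).round(3))
for p in [(135,40),(295,37),(292,72),(45,82)]: print(plane(D['top'],335+p[0]/5,220+p[1]/5,.045).round(3))
# wrist cam in tool
M=toolT();E=np.array(D['wrist']['extrinsics']); print((np.linalg.inv(M)@np.linalg.inv(E)).round(3), D['wrist']['cx'])
E
python3 -m crank '{"travel":[[3,3,0],[6,6,0],[9,9,0],[12,12,0],[15,15,0]],"turn":[[0,0,5],[0,0,10],[0,0,15],[0,0,20],[0,0,25]],"gripper":[0,0,0,0,0]}'
python3 -m crank '{"travel":[[3.5,3.5,0],[7,7,0],[10.5,10.5,0],[14,14,0],[17,17,0]],"turn":[[0,0,5],[0,0,10],[0,0,15],[0,0,20],[0,0,26.4]],"gripper":[0,0,0,0,0]}'
python3 -m crank '{"travel":[[0,0,0],[0,0,0],[0,0,0],[0,0,0],[0,0,0]],"turn":[[0,0,0],[0,0,0],[0,0,0],[0,0,0],[0,0,0]],"gripper":[0,0,0,0,0]}'
python3 - <<'E'
from h import *
import pickle
d=grab('wrist','pics/w1.png');pickle.dump(d,open('w1.pkl','wb'))
E
```

```text
[0.5   0.288 0.037] [0.495 0.287 0.048] [0.493 0.284 0.048]
[0.461 0.146 0.046] [0.46  0.146 0.048] [0.459 0.146 0.048]
[0.436 0.151 0.039] [0.432 0.152 0.048] [0.432 0.148 0.048]
[0.471 0.295 0.041] [0.468 0.294 0.048] [0.467 0.292 0.048]
knob [0.49  0.088 0.099]
[ 0.546 -0.221  0.045]
[ 0.508 -0.298  0.045]
[ 0.491 -0.286  0.045]
[ 0.546 -0.166  0.045]
[[ 0.002 -0.956 -0.295  0.075]
 [ 1.     0.002  0.     0.001]
 [ 0.    -0.295  0.956 -0.124]
 [ 0.     0.     0.     1.   ]] 316.50166848415574
clock: 0.65
position: [0.2987, -0.4558, 0.25]
tool_rot: [-3.141, 0.0, 0.679]
force: [0.2, -1.2, 0.5]
grip_width: 0.0854
finger_force: 0.0
clock: 1.15
position: [0.4693, -0.285, 0.25]
tool_rot: [3.141, -0.0, 1.14]
force: [0.2, -0.7, -0.1]
grip_width: 0.0855
finger_force: 0.0
clock: 1.65
position: [0.4673, -0.288, 0.25]
tool_rot: [3.142, 0.0, 1.134]
force: [0.7, -0.1, -0.9]
grip_width: 0.0854
finger_force: 0.0
```

View pics/w1.png

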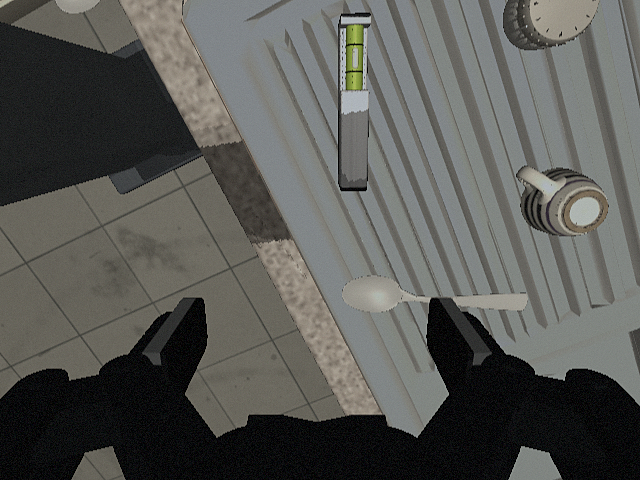

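```bash
python3 - <<'E'
from h import *
import pickle
d=pickle.load(open('w1.pkl','rb'))
P=[plane(d,u,v,.045) for u,v in[(343,13),(371,12),(367,190),(339,190)]]
print(np.round(P,4)); c=np.mean(P,0); ax=(P[0]+P[1]-P[2]-P[3])/2
print(c,np.linalg.norm(ax),np.arctan2(-ax[0],ax[1]), np.pi/2+np.arctan2(-ax[0],ax[1]))
print(plane(d,356,57,.045), bot.observe()['position'])
E
```

```text
[[ 0.549  -0.1614  0.045 ]
 [ 0.5688 -0.1699  0.045 ]
 [ 0.5124 -0.297   0.045 ]
 [ 0.4901 -0.2866  0.045 ]]
[ 0.53007138 -0.22872972  0.045     ] 0.13866844211439586 -0.42859150234486226 1.1422048244500342
[ 0.54581258 -0.19429157  0.045     ] [ 0.46736013 -0.28787315  0.25003838]
```

```bash
python3 -m crank '{"travel":[[2,2,-4],[4,4,-8],[6.2,5.8,-12],[6.2,5.8,-12],[6.2,5.8,-12]],"turn":[[0,0,0],[0,0,0],[0,0,0.4],[0,0,0.4],[0,0,0.4]],"gripper":[0,0,0,0,0]}'
python3 - <<'E'
from h import *
import pickle
d=grab('wrist','pics/w2.png');pickle.dump(d,open('w2.pkl','wb'))
E
```

```text
clock: 2.2
position: [0.5295, -0.229, 0.1292]
tool_rot: [-3.14, 0.0, 1.143]
force: [-0.3, -0.6, 0.9]
grip_width: 0.0856
finger_force: 0.0
```

View pics/w2.png

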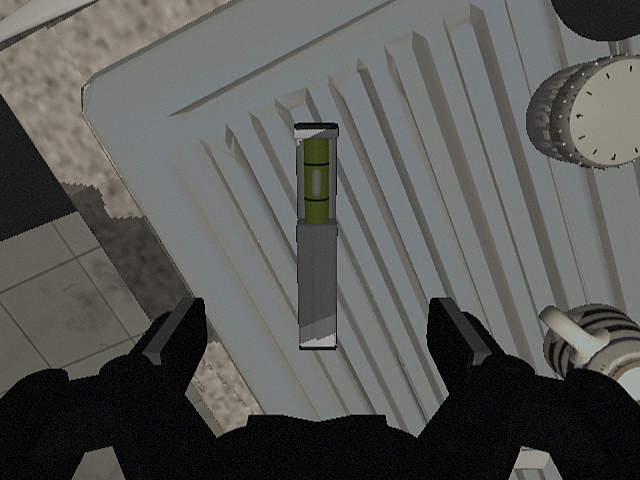

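```bash
python3 - <<'E'
from h import *
import pickle
a=pickle.load(open('w1.pkl','rb'));b=pickle.load(open('w2.pkl','rb'))
p=tri([(a,357,12.5),(b,316,124)]);q=tri([(a,353,190),(b,318.5,349)]);v=tri([(a,356,57),(b,317,182)])
print(p,q,v,(p+q)/2,np.linalg.norm(p-q))
P=[plane(b,u,v,.045) for u,v in[(294,124),(338,124),(337,349),(300,349)]]
c=np.mean(P,0);ax=(P[0]+P[1]-P[2]-P[3])/2
print(c,np.linalg.norm(ax),np.pi/2+np.arctan2(-ax[0],ax[1]),toolT()[:3,3])
E
```

```text
[ 0.55846904 -0.16570882  0.04634204] [ 0.50175516 -0.29260831  0.04287093] [ 0.5459661  -0.1941466   0.04363465] [ 0.5301121  -0.22915857  0.04460648] 0.13903954040525582
[ 0.53054259 -0.22860616  0.045     ] 0.13776661174826355 1.1564541093921668 [ 0.52961901 -0.22990327  0.13033025]
```

```bash
python3 -m crank '{"travel":[[0,0,-3],[0,0,-6],[0,0,-8],[0.05,0.08,-9.5],[0.05,0.08,-9.5]],"turn":[[0,0,0],[0,0,0.4],[0,0,0.4],[0,0,0.4],[0,0,0.4]],"gripper":[0,0,0,0,0]}' 50
python3 -m crank '{"travel":[[0,0,0],[0,0,0],[0,0,0],[0,0,0],[0,0,0]],"turn":[[0,0,0],[0,0,0],[0,0,0],[0,0,0],[0,0,0]],"gripper":[1,1,1,1,1]}' 50
python3 -m crank '{"travel":[[0,0,0],[0,0,0],[0,0,0],[0,0,0],[0,0,0]],"turn":[[0,0,0],[0,0,0],[0,0,0],[0,0,0],[0,0,0]],"gripper":[1,1,1,1,1]}' 50
```

```text
clock: 2.75
position: [0.5298, -0.229, 0.0345]
tool_rot: [-3.141, 0.0, 1.149]
force: [-0.2, 0.5, -0.2]
grip_width: 0.0854
finger_force: 0.0
clock: 3.25
position: [0.5306, -0.2286, 0.0357]
tool_rot: [3.141, 0.0, 1.15]
force: [-2.1, 0.3, 9.0]
grip_width: 0.0234
finger_force: 49.4
clock: 3.75
position: [0.5306, -0.2286, 0.0357]
tool_rot: [3.141, 0.0, 1.15]
force: [-2.0, 0.9, 8.7]
grip_width: 0.0231
finger_force: 49.4
```

```bash
python3 -m crank '{"travel":[[0,0,2],[0,0,5],[0,0,9],[0,0,13],[0,0,17]],"turn":[[0,0,0],[0,0,0],[0,0,0],[0,0,0],[0,0,0]],"gripper":[1,1,1,1,1]}' 50
python3 -m crank '{"travel":[[0,3,2.5],[0.2,7,2.5],[0.4,11,2.5],[0.5,15,2.5],[0.5,19,2.5]],"turn":[[0,0,1],[0,0,2],[0,0,3],[0,0,4],[0,0,5]],"gripper":[1,1,1,1,1]}' 50
python3 -m crank '{"travel":[[0,4,0],[0,8,0],[0.2,12,0],[0.4,16,0],[0.5,19,0]],"turn":[[0,0,1],[0,0,2],[0,0,3],[0,0,4],[0,0,5.2]],"gripper":[1,1,1,1,1]}' 50
python3 -m crank '{"travel":[[0,0,0],[0,0,0],[0,0,0],[0,0,0],[0,0,0]],"turn":[[0,0,0],[0,0,0],[0,0,0],[0,0,0],[0,0,0]],"gripper":[1,1,1,1,1]}' 50
python3 - <<'E'
from h import *
import pickle
d=grab('wrist','pics/w3.png');pickle.dump(d,open('w3.pkl','wb'))
E
```

```text
clock: 4.25
position: [0.5299, -0.2283, 0.2067]
tool_rot: [-3.141, -0.0, 1.15]
force: [0.1, 0.4, -2.0]
grip_width: 0.0235
finger_force: 49.5
clock: 4.75
position: [0.535, -0.037, 0.2302]
tool_rot: [3.141, 0.0, 1.238]
force: [0.7, 0.1, -2.6]
grip_width: 0.0236
finger_force: 49.8
clock: 5.25
position: [0.5399, 0.1542, 0.2302]
tool_rot: [-3.142, -0.001, 1.33]
force: [1.7, -0.4, -3.3]
grip_width: 0.0231
finger_force: 49.7
clock: 5.75
position: [0.5404, 0.1507, 0.23]
tool_rot: [3.142, 0.0, 1.326]
force: [-0.5, 0.7, -3.0]
grip_width: 0.0232
finger_force: 49.7
```

View pics/w3.png

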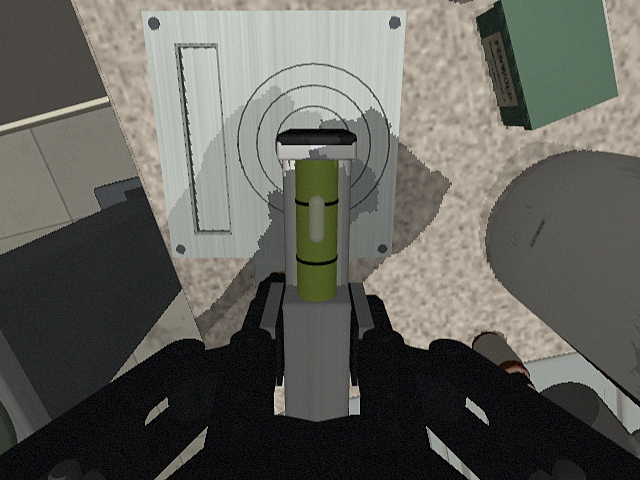

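```bash
python3 -m crank '{"travel":[[1,2,0],[2,4,0],[2,4,0],[2,4,0],[2,4,0]],"turn":[[0,0,0],[0,0,0],[0,0,0],[0,0,0],[0,0,0]],"gripper":[1,1,1,1,1]}' 50
python3 - <<'E'
from h import *
import pickle
d=grab('wrist','pics/w4.png');pickle.dump(d,open('w4.pkl','wb'))
a=pickle.load(open('w3.pkl','rb'))
A=a['pixels'][10:265,135:255,::-1]; B=d['pixels'][50:315,100:225,::-1]
k=2.25; r=lambda x:cv2.resize(x,None,fx=k*1.0,fy=k,interpolation=cv2.INTER_CUBIC)
A,B=r(A),r(B); im=np.zeros((600,600,3),np.uint8); im[:A.shape[0],:A.shape[1]]=A; im[:B.shape[0],300:300+B.shape[1]]=B
cv2.imwrite('pics/c2.png',im); print(toolT()[:3,3])
E
```

```text
clock: 6.3
position: [0.5602, 0.1907, 0.2299]
tool_rot: [-3.142, 0.001, 1.327]
force: [0.3, 0.2, -1.8]
grip_width: 0.0235
finger_force: 49.7
[0.56022149 0.19066204 0.22998623]
```

View pics/c2.png

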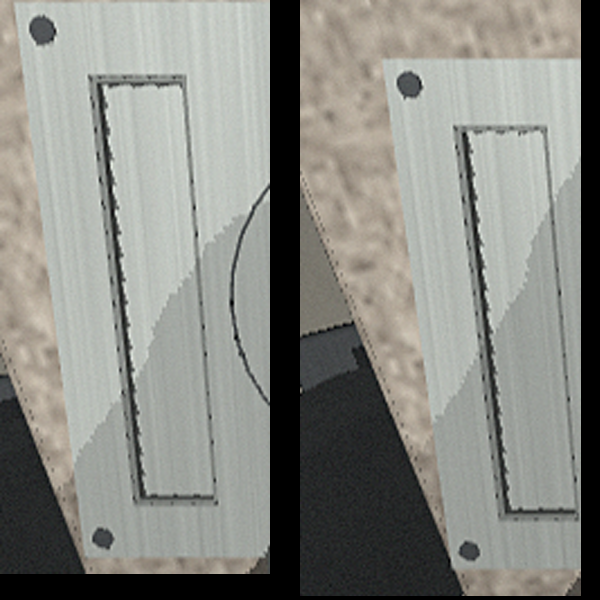

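```bash
cat > pk.py <<'E'
from h import *
import pickle
a=pickle.load(open('w3.pkl','rb'));b=pickle.load(open('w4.pkl','rb'))
A=np.array([(89,75),(186,75),(217,504),(135,504),(42,30),(102,538)])/2.25+[135,10]
B=(np.array([(454,126),(547,126),(578,520),(500,520),(409,84),(469,551)])-[300,0])/2.25+[100,50]
P=np.array([tri([(a,*p),(b,*q)]) for p,q in zip(A,B)]);print(P.round(4))
for d,Q in((a,A),(b,B)):
  X=np.array([plane(d,*p,.048) for p in Q]); ax=(X[0]+X[1]-X[2]-X[3])/2
  print('c',X[:4].mean(0).round(4),np.linalg.norm(ax),np.linalg.norm(X[0]-X[1]),np.linalg.norm(X[2]-X[3]),'yaw',np.pi/2-np.arctan2(ax[0],ax[1]))
  s=X[4]-X[5];print('screws yaw',np.pi/2-np.arctan2(s[0],s[1]),np.linalg.norm(s), 'lug', )
# held level in wrist view b: vial-side end cap and vial edges
M=toolT();print(M[:3,3], bot.observe()['tool_rot'])
for u,v in((277,143),(356,143),(286,416),(349,416),(316.5,203),(316.5,261)):
  print((np.linalg.inv(M)@np.r_[plane(b,u,v,.2395),1]).round(4))
E
python3 pk.py
```

```text
[[0.4698 0.2959 0.049 ]
 [0.5004 0.2884 0.0487]
 [0.4653 0.1462 0.0481]
 [0.4354 0.1535 0.048 ]
 [0.4591 0.3125 0.047 ]
 [0.4182 0.1432 0.0465]]
c [0.4676 0.2211 0.048 ] 0.1466641758829756 0.031614788304118964 0.030880725150187596 yaw 1.333719130445094
screws yaw 1.333809902736677 0.17339562835366482 lug
c [0.4676 0.221  0.048 ] 0.1465128097437055 0.03170102121623995 0.030540761046091554 yaw 1.3327775767914973
screws yaw 1.3353877358669883 0.17333262345929046 lug
[0.56022149 0.19066204 0.22998623] [-3.14158125e+00  5.18999720e-04  1.32693888e+00]
[ 0.0665 -0.0115 -0.0095  1.    ]
[ 0.0665  0.0118 -0.0095  1.    ]
[-0.0326 -0.011  -0.0095  1.    ]
[-0.0326  0.0125 -0.0095  1.    ]
[ 4.84e-02  2.00e-04 -9.50e-03  1.00e+00]
[ 2.92e-02  2.00e-04 -9.50e-03  1.00e+00]
```

```bash
python3 -m crank '{"travel":[[-3,1,0],[-6,2,-2],[-9,2.9,-5],[-9.28,2.96,-9],[-9.28,2.96,-12]],"turn":[[0,0,0],[0.3,-0.1,0.2],[0.6,-0.1,0.4],[0.85,-0.2,0.4],[0.85,-0.2,0.4]],"gripper":[1,1,1,1,1]}' 50
python3 -m crank '{"travel":[[0,0,-1],[0,0,-2],[0,0,-2.7],[0,0,-2.7],[0,0,-2.7]],"turn":[[0,0,0],[0,0,0],[0,0,0],[0,0,0],[0,0,0]],"gripper":[1,1,1,1,1]}' 50
python3 - <<'E'
from h import *
import pickle
d=grab('wrist','pics/w5.png');pickle.dump(d,open('w5.pkl','wb'));s=bot.observe();print(s['position'],s['tool_rot'],s['force'])
t=grab('top');T=t['pixels'][:,:,::-1]
c=grab('scene')['pixels'][:,:,::-1]
rs=lambda a,w,h:cv2.resize(a,(w,h),interpolation=cv2.INTER_CUBIC)
cv2.imwrite('pics/c3.png',np.hstack([rs(T[255:355,170:285],345,300),rs(c[200:300,145:275],390,300)]))
E
```

```text
clock: 6.85
position: [0.4665, 0.2205, 0.1089]
tool_rot: [-3.141, -0.015, 1.335]
force: [1.3, -0.6, -2.4]
grip_width: 0.0236
finger_force: 49.9
clock: 7.35
position: [0.4679, 0.2213, 0.0837]
tool_rot: [3.141, -0.016, 1.335]
force: [1.1, 0.5, -1.4]
grip_width: 0.0233
finger_force: 49.7
[0.46796503 0.22128375 0.08374963] [ 3.14081926 -0.01590981  1.33462272] [ 0.29104626 -0.42965308 -1.84847126]
```

View pics/w5.png

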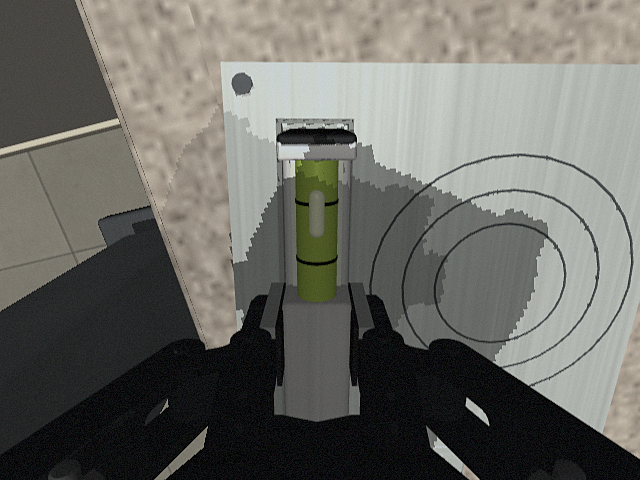

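```bash
python3 - <<'E'
from h import *
import pickle
d=pickle.load(open('w5.pkl','rb'))
L=plane(d,276,118,.0495);R=plane(d,354,118,.0495);m=(L+R)/2;y=np.array([np.cos(1.3335),np.sin(1.3335),0])
print(L,R,np.linalg.norm(L-R),'c',m-y*.0733)
M=toolT(); c=m-y*.0733
print('c in tool',(np.linalg.inv(M)@np.r_[c,1]).round(4))
for u,v in((316.5,203),(316.5,261),(277,150),(356,150)):print((np.linalg.inv(M)@np.r_[plane(d,u,v,M[2,3]+.0095+(.0006 if v<262 else 0)),1]).round(4))
E
```

```text
[0.46950665 0.29662976 0.0495    ] [0.5000809  0.28933276 0.0495    ] 0.03143296173482231 c [0.46756273 0.22173534 0.0495    ]
c in tool [-1.00e-04 -5.00e-04  3.41e-02  1.00e+00]
[ 4.83e-02  3.00e-04 -9.30e-03  1.00e+00]
[ 2.92e-02  3.00e-04 -9.60e-03  1.00e+00]
[ 0.0644 -0.0115 -0.0091  1.    ]
[ 0.0644  0.012  -0.0091  1.    ]
```

```bash
python3 -m crank '{"travel":[[-0.07,-0.09,0],[-0.07,-0.09,-0.2],[-0.07,-0.09,-0.4],[-0.07,-0.09,-0.6],[-0.07,-0.09,-0.7]],"turn":[[0,0,0],[0,0,0],[0,0,0],[0,0,0],[0,0,0]],"gripper":[1,1,1,1,1]}' 50
python3 -m crank '{"travel":[[0,0,-0.1],[0,0,-0.2],[0,0,-0.3],[0,0,-0.35],[0,0,-0.35]],"turn":[[0,0,0],[0,0,0],[0,0,0],[0,0,0],[0,0,0]],"gripper":[1,1,1,1,1]}' 50
```

```text
clock: 8.0
position: [0.4667, 0.2202, 0.0757]
tool_rot: [-3.141, -0.015, 1.335]
force: [-0.1, 0.8, -2.4]
grip_width: 0.0235
finger_force: 49.7
clock: 8.5
position: [0.4668, 0.2202, 0.0724]
tool_rot: [-3.141, -0.015, 1.335]
force: [0.3, 0.4, -1.5]
grip_width: 0.0234
finger_force: 49.7
```

```bash
python3 -m crank '{"travel":[[0,0,-0.05],[0,0,-0.05],[0,0,-0.1],[0,0,-0.1],[0,0,-0.1]],"turn":[[0,0,0],[0,0,0],[0,0,0],[0,0,0],[0,0,0]],"gripper":[1,1,1,1,1]}' 50
python3 -m crank '{"travel":[[0,0,-0.04],[0,0,-0.04],[0,0,-0.08],[0,0,-0.08],[0,0,-0.08]],"turn":[[0,0,0],[0,0,0],[0,0,0],[0,0,0],[0,0,0]],"gripper":[1,1,1,1,1]}' 50
```

```text
clock: 9.0
position: [0.4668, 0.2203, 0.0715]
tool_rot: [-3.141, -0.015, 1.335]
force: [-0.2, 0.3, -2.4]
grip_width: 0.0235
finger_force: 49.7
clock: 9.5
position: [0.4668, 0.2203, 0.0708]
tool_rot: [-3.142, -0.015, 1.335]
force: [-1.6, -0.4, 4.0]
grip_width: 0.023
finger_force: 50.4
```

```bash
python3 -m crank '{"travel":[[0,0,0],[0,0,0],[0,0,0],[0,0,0],[0,0,0]],"turn":[[0,0,0],[0,0,0],[0,0,0],[0,0,0],[0,0,0]],"gripper":[0.4,0.4,0.4,0.4,0.4]}' 50
python3 -m crank '{"travel":[[0,0,1],[0,0,3],[0,-3,6],[0,-6,9],[0,-9,10]],"turn":[[0,0,0],[0,0,0],[0,0,0],[-0.85,0.2,0],[-0.85,0.2,0]],"gripper":[0.4,0.2,0,0,0]}' 50
python3 -m crank '{"travel":[[0,-2,0],[0,-4,0],[0,-4,0],[0,-4,0],[0,-4,0]],"turn":[[0,0,0],[0,0,0],[0,0,0],[0,0,0],[0,0,0]],"gripper":[0,0,0,0,0]}' 50
python3 - <<'E'
from h import *
import pickle
d=grab('wrist','pics/w6.png');pickle.dump(d,open('w6.pkl','wb'))
E
```

```text
clock: 10.0
position: [0.4668, 0.2202, 0.0707]
tool_rot: [-3.141, -0.015, 1.335]
force: [-0.2, -0.3, -0.4]
grip_width: 0.051
finger_force: 0.0
clock: 10.5
position: [0.4676, 0.1299, 0.1738]
tool_rot: [3.139, -0.001, 1.336]
force: [-0.2, -0.5, -0.1]
grip_width: 0.0855
finger_force: 0.0
clock: 11.0
position: [0.4668, 0.0911, 0.171]
tool_rot: [3.141, -0.0, 1.336]
force: [0.5, 0.4, 0.1]
grip_width: 0.0855
finger_force: 0.0
```

View pics/w6.png

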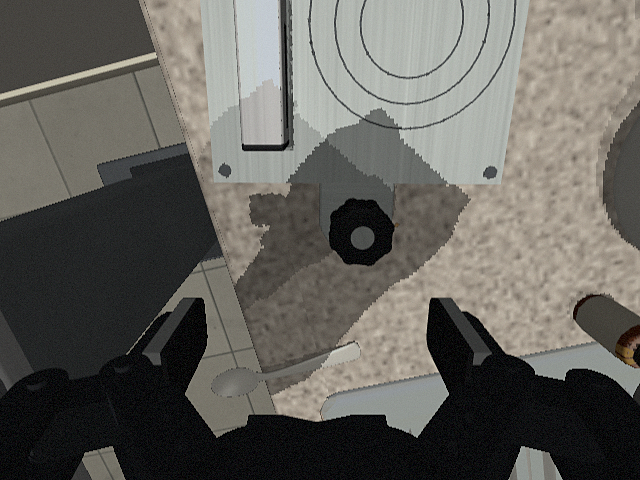

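```bash
cat > vial.py <<'E'
from h import *
import sys
C=np.array([.4676,.2211,.0815]);Y=np.array([.235,.972,0]);X=np.array([.972,-.235,0])
def bubble(cam,verb=True):
    d=grab(cam); E=np.asarray(d['extrinsics'])
    s=np.arange(-.034,.0341,.0005); w=np.arange(-.008,.0081,.0005)
    P=(C+.038*Y)+s[:,None,None]*Y+w[None,:,None]*X
    q=P@E[:3,:3].T+E[:3,3]; u=(q[...,0]/q[...,2]*d['fx']+d['cx']).astype(np.float32); v=(q[...,1]/q[...,2]*d['fy']+d['cy']).astype(np.float32)
    im=cv2.remap(np.ascontiguousarray(d['pixels']),u,v,cv2.INTER_LINEAR)
    hsv=cv2.cvtColor(im,cv2.COLOR_RGB2HSV).astype(int)
    g=(abs(hsv[...,0]-33)<12)&(hsv[...,1]>100); col=np.round(np.average(w,weights=g.sum(0)+1e-6)*1e3,1)
    k=abs(w-col/1e3)<.0016
    S=hsv[:,k,1].mean(1);V=hsv[:,k,2].mean(1)
    edge=hsv[:,(abs(w-col/1e3)>.002)&(abs(w-col/1e3)<.004),2].mean(1)
    if verb:
        print('col',col,'uv',u.mean().round(),v.mean().round())
        for a,n in((S,'S'),(V,'V'),(edge,'edge')):print(n,*a[::2].astype(int))
        print('s',*(s[::2]*1e3).astype(int))
    return im,s,S,V,edge
if __name__=='__main__':
    im=bubble(sys.argv[1])[0]
E
python3 -m crank '{"travel":[[0,3,0],[0,6,0],[0,6,0],[0,6,0],[0,6,0]],"turn":[[0,0,0],[0,0,0],[0,0,0],[0,0,0],[0,0,0]],"gripper":[0,0,0,0,0]}' 50
python3 vial.py wrist; python3 vial.py top
python3 - <<'E'
from h import *
import pickle
b=grab('wrist','pics/w7.png');a=pickle.load(open('w6.pkl','rb'))
def knob(d):  # darkest blob near the predicted knob top
    E=np.asarray(d['extrinsics']);q=E[:3,:3]@[.496,.091,.084]+E[:3,3];u=q[0]/q[2]*d['fx']+d['cx'];v=q[1]/q[2]*d['fy']+d['cy']
    m=(d['pixels'].max(2)<45).astype(np.uint8);n,l,st,ce=cv2.connectedComponentsWithStats(m)
    i=min([i for i in range(1,n) if 600<st[i,4]<8000],key=lambda i:np.hypot(*(ce[i]-[u,v]))); print((u,v),st[i],ce[i])
    x,y,w,h,_=st[i]; return d,x+w/2-.5,y+h/2-.5
ka,kb=knob(a),knob(b)
for k in(ka,kb):print(plane(*k,.080))
print(tri([ka,kb]))
E
```

```text
clock: 11.55
position: [0.4667, 0.1499, 0.1706]
tool_rot: [-3.141, 0.0, 1.335]
force: [0.6, -0.3, 0.3]
grip_width: 0.0858
finger_force: 0.0
col 0.3 uv 286.0 46.0
S 11 13 17 17 14 17 15 3 54 136 133 133 132 134 131 132 132 133 133 132 132 133 63 134 133 133 132 133 133 133 133 129 49 31 24 23 22 23 23 23 22 25 24 23 24 23 46 129 135 136 134 135 134 135 135 136 0 0 0 0 0 0 0 0 0 0 0 0 0
V 196 207 213 212 211 212 211 185 137 194 201 201 201 200 201 201 190 199 194 200 202 187 18 200 192 188 187 202 201 202 198 191 165 191 199 200 201 201 200 201 188 183 193 200 200 198 185 196 172 187 185 197 199 197 197 181 0 0 0 0 0 0 0 0 0 0 0 0 0
edge 196 197 196 197 198 202 201 181 128 171 171 162 163 155 171 173 172 171 167 166 162 147 9 178 171 172 172 165 160 156 172 172 168 167 166 167 165 168 168 167 171 117 96 175 172 171 169 171 171 171 170 163 163 163 171 119 0 0 0 0 0 0 0 0 0 0 0 0 0
s -34 -33 -32 -31 -30 -28 -27 -26 -25 -24 -23 -22 -21 -20 -19 -18 -17 -16 -15 -14 -13 -12 -11 -10 -9 -8 -7 -6 -5 -4 -3 -2 -1 0 0 1 2 3 4 5 6 7 8 9 10 11 12 13 14 15 16 17 18 19 20 21 22 23 24 25 26 27 28 29 30
[... 691 characters left out ...]
229 229 225 221 212 203 198 202 208 214 221 223 224 226 227 227 226 223 220 217 215 222 232 235 229 209 182 165 174 193 215 229 236 237
s -34 -33 -32 -31 -30 -28 -27 -26 -25 -24 -23 -22 -21 -20 -19 -18 -17 -16 -15 -14 -13 -12 -11 -10 -9 -8 -7 -6 -5 -4 -3 -2 -1 0 0 1 2 3 4 5 6 7 8 9 10 11 12 13 14 15 16 17 18 19 20 21 22 23 24 25 26 27 28 29 30 31 32 33 34
(np.float64(364.50792414993964), np.float64(235.80893837086464)) [ 329  198   66   68 2980] [360.07181208 231.05201342]
(np.float64(382.9162443990021), np.float64(322.0519805130057)) [ 348  282   63   65 2815] [377.87815275 313.03765542]
[0.4950058  0.09267718 0.08      ]
[0.49485202 0.09478373 0.08      ]
[0.49531669 0.09005679 0.07203495]
```

```bash
python3 -m crank '{"travel":[[1.5,-3,0],[2.87,-5.95,0],[2.87,-5.95,0],[2.87,-5.95,0],[2.87,-5.95,0]],"turn":[[0,0,8],[0,0,16],[0,0,24],[0,0,32],[0,0,40]],"gripper":[0,0,0,0,0]}' 50
python3 -m crank '{"travel":[[0,0,-2],[0,0,-4],[0,0,-6.5],[0,0,-8.5],[0,0,-9.9]],"turn":[[0,0,8],[0,0,16],[0,0,20],[0,0,20],[0,0,20]],"gripper":[0,0,0,0,0]}' 50
python3 -m crank '{"travel":[[0,0,0],[0,0,0],[0,0,0],[0,0,0],[0,0,0]],"turn":[[0,0,0],[0,0,0],[0,0,0],[0,0,0],[0,0,0]],"gripper":[0,1,1,1,1]}' 50
```

```text
clock: 12.2
position: [0.4956, 0.0899, 0.1707]
tool_rot: [-3.141, 0.0, 2.037]
force: [0.2, -0.5, 0.8]
grip_width: 0.0853
finger_force: 0.0
clock: 12.7
position: [0.4951, 0.0901, 0.0704]
tool_rot: [-3.141, -0.001, 2.381]
force: [0.7, 0.8, 0.2]
grip_width: 0.0856
finger_force: 0.0
clock: 13.2
position: [0.4956, 0.0903, 0.0725]
tool_rot: [-3.141, 0.001, 2.382]
force: [-5.7, -3.7, 16.8]
grip_width: 0.0355
finger_force: 47.9
```

```bash
python3 vial.py top
```

```text
col -3.3 uv 202.0 325.0
S 4 4 4 3 4 7 14 39 77 114 138 162 169 169 170 168 168 169 169 171 171 171 170 168 167 167 167 167 168 157 145 128 104 82 72 64 59 58 57 55 51 49 51 57 68 79 103 127 146 160 170 171 172 152 120 84 46 11 7 8 9 11 14 12 11 9 8 6 6
V 246 246 246 246 246 243 240 237 235 234 231 229 229 232 234 236 238 236 232 225 212 199 209 221 230 235 239 237 237 236 235 235 236 237 237 237 236 233 230 222 212 210 212 217 223 230 232 234 235 236 237 236 235 232 228 225 230 239 238 234 218 191 167 183 201 217 227 234 235
edge 246 246 246 246 245 242 237 231 227 224 221 219 220 222 224 224 225 223 219 211 197 188 192 203 213 220 225 225 225 224 223 222 223 223 225 226 226 223 218 210 201 195 199 205 212 218 221 222 223 224 224 223 221 217 213 212 220 230 234 229 211 185 166 173 191 213 226 233 235
s -34 -33 -32 -31 -30 -28 -27 -26 -25 -24 -23 -22 -21 -20 -19 -18 -17 -16 -15 -14 -13 -12 -11 -10 -9 -8 -7 -6 -5 -4 -3 -2 -1 0 0 1 2 3 4 5 6 7 8 9 10 11 12 13 14 15 16 17 18 19 20 21 22 23 24 25 26 27 28 29 30 31 32 33 34
```

```bash
for i in 1; do :; done
python3 -m crank '{"travel":[[0,0,0],[0,0,0],[0,0,0],[0,0,0],[0,0,0]],"turn":[[0,0,-8],[0,0,-16],[0,0,-24],[0,0,-32],[0,0,-40]],"gripper":[1,1,1,1,1]}' 60
python3 -m crank '{"travel":[[0,0,0],[0,0,0],[0,0,0],[0,0,0],[0,0,0]],"turn":[[0,0,-8],[0,0,-16],[0,0,-24],[0,0,-32],[0,0,-40]],"gripper":[1,1,1,1,1]}' 60
python3 -m crank '{"travel":[[0,0,0],[0,0,0],[0,0,0],[0,0,0],[0,0,0]],"turn":[[0,0,-5],[0,0,-10],[0,0,-15],[0,0,-15],[0,0,-15]],"gripper":[1,1,1,1,1]}' 60
python3 -m crank '{"travel":[[0,0,0],[0,0,0],[0,0,0],[0,0,0],[0,0,0]],"turn":[[0,0,0],[0,0,0],[0,0,0],[0,0,0],[0,0,0]],"gripper":[1,1,1,1,1]}' 60
python3 -m crank '{"travel":[[0,0,0],[0,0,0],[0,0,0],[0,0,0],[0,0,0]],"turn":[[0,0,0],[0,0,0],[0,0,0],[0,0,0],[0,0,0]],"gripper":[1,1,1,1,1]}' 60
cat >> vial.py <<'E'
def idx(a,f):  # centroid in mm of a weighted profile
    return None
E
sed -i '/^def idx/,$d' vial.py
python3 vial.py top; python3 vial.py wrist
```

```text
clock: 13.75
position: [0.4949, 0.0901, 0.0726]
tool_rot: [-3.141, 0.001, 1.678]
force: [-11.3, -4.0, 20.0]
grip_width: 0.0361
finger_force: 58.1
clock: 14.25
position: [0.4942, 0.0905, 0.0725]
tool_rot: [-3.14, 0.002, 0.98]
force: [-14.9, -0.8, 23.5]
grip_width: 0.0354
finger_force: 58.5
clock: 14.75
position: [0.4939, 0.0908, 0.0725]
tool_rot: [-3.141, 0.002, 0.724]
force: [-15.8, -0.3, 25.5]
grip_width: 0.0352
finger_force: 58.6
clock: 15.25
position: [0.4939, 0.0908, 0.0725]
tool_rot: [-3.14, 0.002, 0.724]
force: [-15.9, -0.3, 25.7]
grip_width: 0.0356
finger_force: 58.7
clock: 15.75
position: [0.4939, 0.0908, 0.0725]
tool_rot: [-3.14, 0.002, 0.724]
force: [-16.1, -0.1, 25.7]
grip_width: 0.0354
finger_force: 58.7
col -3.3 uv 202.0 325.0
S 5 5 5 4 4 5 6 24 58 93 124 155 167 169 170 169 168 170 171 172 173 173 169 165 153 138 123 102 82 72 65 63 64 66 65 63 63 63 64 72 78 94 114 136 156 170 171 171 171 172 172 174 175 160 135 104 63 22 12 9 8 11 14 12 11 10 10 10 8
V 242 242 242 242 242 240 238 233 229 226 228 229 231 231 231 232 232 230 227 219 203 186 185 187 197 210 220 223 224 2
[... 629 characters left out ...]
24 25 26 27 28 29 30 31 32 33 34
col 0.0 uv -191.0 22.0
S 0 0 0 0 0 0 0 0 0 0 0 0 0 0 0 0 0 0 0 0 0 0 0 0 0 0 0 0 0 0 0 0 0 0 0 0 0 0 0 0 0 0 0 0 0 0 0 0 0 0 0 0 0 0 0 0 0 0 0 0 0 0 0 0 0 0 0 0 0
V 0 0 0 0 0 0 0 0 0 0 0 0 0 0 0 0 0 0 0 0 0 0 0 0 0 0 0 0 0 0 0 0 0 0 0 0 0 0 0 0 0 0 0 0 0 0 0 0 0 0 0 0 0 0 0 0 0 0 0 0 0 0 0 0 0 0 0 0 0
edge 0 0 0 0 0 0 0 0 0 0 0 0 0 0 0 0 0 0 0 0 0 0 0 0 0 0 0 0 0 0 0 0 0 0 0 0 0 0 0 0 0 0 0 0 0 0 0 0 0 0 0 0 0 0 0 0 0 0 0 0 0 0 0 0 0 0 0 0 0
s -34 -33 -32 -31 -30 -28 -27 -26 -25 -24 -23 -22 -21 -20 -19 -18 -17 -16 -15 -14 -13 -12 -11 -10 -9 -8 -7 -6 -5 -4 -3 -2 -1 0 0 1 2 3 4 5 6 7 8 9 10 11 12 13 14 15 16 17 18 19 20 21 22 23 24 25 26 27 28 29 30 31 32 33 34
```

```bash

python3 -m crank '{"travel":[[0,0,0],[0,0,0],[0,0,0],[0,0,0],[0,0,0]],"turn":[[0,0,-7],[0,0,-14],[0,0,-21],[0,0,-23],[0,0,-23]],"gripper":[1,1,1,1,1]}' 60
python3 -m crank '{"travel":[[0,0,0],[0,0,0],[0,0,0],[0,0,0],[0,0,0]],"turn":[[0,0,0],[0,0,0],[0,0,0],[0,0,0],[0,0,0]],"gripper":[0,0,0,0,0]}' 60
python3 -m crank '{"travel":[[0,0,3],[0,0,6],[0,0,10],[-1.5,3,10],[-2.8,5,10]],"turn":[[0,0,0],[0,0,0],[0,0,8],[0,0,16],[0,0,24]],"gripper":[0,0,0,0,0]}' 60
python3 -m crank '{"travel":[[0,2,0],[0,2,0],[0,2,0],[0,2,0],[0,2,0]],"turn":[[0,0,8],[0,0,16],[0,0,24],[0,0,32],[0,0,34]],"gripper":[0,0,0,0,0]}' 60
python3 vial.py top; python3 vial.py wrist
```

```text
clock: 16.35
position: [0.4938, 0.0913, 0.0725]
tool_rot: [-3.141, 0.003, 0.322]
force: [-16.5, 2.4, 25.8]
grip_width: 0.0356
finger_force: 58.7
clock: 16.85
position: [0.4956, 0.0907, 0.0717]
tool_rot: [-3.141, -0.0, 0.322]
force: [0.6, 0.3, -0.4]
grip_width: 0.0853
finger_force: 0.0
clock: 17.35
position: [0.4676, 0.1419, 0.1729]
tool_rot: [3.141, -0.002, 0.746]
force: [0.2, 0.1, -0.4]
grip_width: 0.0856
finger_force: 0.0
clock: 17.85
position: [0.4675, 0.1606, 0.1716]
tool_rot: [-3.141, -0.0, 1.338]
force: [-0.0, -0.1, 1.1]
grip_width: 0.0853
finger_force: 0.0
col -3.3 uv 202.0 325.0
S 11 11 10 10 9 11 14 28 55 87 122 155 168 171 172 172 172 172 172 172 173 172 152 133 111 86 70 66 61 60 59 61 61 61 60 58 60 66 73 98 123 142 157 168 170 170 169 169 169 169 170 171 174 162 143 115 73 30 16 10 8 10 12 11 11 10 9 8 7
V 231 231 231 231 231 229 226 218 208 202 209 216 221 226 229 229 229 230 232 230 223 215 213 213 219 227 233 234 234 232 231 230 231 232 234 236 237 237 237 229 221 210 199 197 213 228 233 236 238 239 239 239 239 238 236 234 232 232 235 237 224 195 167 165 164 182 208 2
[... 820 characters left out ...]
7 198 197 196 201 201 203 153 25 208 163 192 202 201 203 201 201 199 198 199 199 199 199 199 191 180 179 119 63 202 200 199 198 191 182 186 190 199 198 199 199 156 110 213 209 208 204 111 35 41 200 191 0 0
edge 186 186 186 186 187 188 187 185 159 120 162 152 158 162 164 159 161 160 160 172 160 165 138 20 183 168 163 170 171 172 172 170 167 166 164 166 169 167 169 168 172 174 100 70 169 163 170 171 170 171 171 168 160 158 171 170 147 111 212 210 207 203 109 36 41 201 192 0 0
s -34 -33 -32 -31 -30 -28 -27 -26 -25 -24 -23 -22 -21 -20 -19 -18 -17 -16 -15 -14 -13 -12 -11 -10 -9 -8 -7 -6 -5 -4 -3 -2 -1 0 0 1 2 3 4 5 6 7 8 9 10 11 12 13 14 15 16 17 18 19 20 21 22 23 24 25 26 27 28 29 30 31 32 33 34
```

```bash

python3 -m crank '{"travel":[[0,3,0],[0,5.9,0],[0,5.9,-2],[0,5.9,-4],[0,5.9,-6]],"turn":[[0,0,0],[0,0,0],[0,0,0],[0,0,0],[0,0,0]],"gripper":[1,1,1,1,1]}' 60
python3 -m crank '{"travel":[[0,0,0],[0,0,-0.2],[0,0,-0.5],[0,0,-0.7],[0,0,-0.8]],"turn":[[0,0,0],[0,0,0],[0,0,0],[0,0,0],[0,0,0]],"gripper":[1,1,1,1,1]}' 60
python3 vial.py wrist
```

```text
clock: 18.45
position: [0.4675, 0.2199, 0.111]
tool_rot: [3.141, 0.0, 1.331]
force: [0.7, 0.2, -0.1]
grip_width: 0.0125
finger_force: 0.0
clock: 18.95
position: [0.4677, 0.2197, 0.104]
tool_rot: [3.141, -0.0, 1.334]
force: [0.8, -0.2, 0.3]
grip_width: 0.0001
finger_force: 0.0
col -0.3 uv 315.0 205.0
S 47 65 5 5 6 6 4 6 6 5 76 154 153 149 149 150 147 148 147 151 147 145 146 151 168 152 47 42 39 39 39 40 40 40 40 40 41 40 39 39 37 127 145 155 147 145 145 148 150 147 144 149 144 143 147 147 141 113 5 8 11 14 4 13 22 75 10 8 9
V 25 25 98 95 95 95 96 94 94 90 82 92 90 93 92 90 92 92 92 91 92 93 94 67 17 97 97 113 116 114 114 116 115 115 115 115 115 115 115 119 111 93 97 41 58 94 95 93 92 95 95 94 95 94 93 93 114 122 179 218 221 224 124 49 39 12 103 206 180
edge 53 51 96 96 97 95 96 95 92 88 75 89 88 89 89 89 88 89 88 87 89 88 88 85 5 92 89 88 90 89 89 88 90 90 89 90 88 90 90 89 89 89 89 54 42 90 89 88 89 88 88 88 89 89 89 100 129 123 161 175 177 193 112 45 43 10 152 197 172
s -34 -33 -32 -31 -30 -28 -27 -26 -25 -24 -23 -22 -21 -20 -19 -18 -17 -16 -15 -14 -13 -12 -11 -10 -9 -8 -7 -6 -5 -4 -3 -2 -1 0 0 1 2 3 4 5 6 7 8 9 10 11 12 13 14 15 16 17 18 19 20 21 22 23 24 25 26 27 28 29 30 31 32 33 34
```

```bash

python3 -m crank '{"travel":[[0,0,-0.1],[0,0,-0.15],[0,0,-0.2],[0,0,-0.25],[0,0,-0.3]],"turn":[[0,0,0],[0,0,0],[0,0,0],[0,0,0],[0,0,0]],"gripper":[1,1,1,1,1]}' 60
python3 -m crank '{"travel":[[0,0,-0.02],[0,0,-0.04],[0,0,-0.06],[0,0,-0.08],[0,0,-0.08]],"turn":[[0,0,0],[0,0,0],[0,0,0],[0,0,0],[0,0,0]],"gripper":[1,1,1,1,1]}' 60
```

```text
clock: 19.5
position: [0.4675, 0.2197, 0.1007]
tool_rot: [-3.142, -0.0, 1.335]
force: [0.2, -0.2, 0.3]
grip_width: 0.0002
finger_force: 0.0
clock: 20.0
position: [0.4675, 0.2197, 0.0999]
tool_rot: [-3.142, 0.0, 1.335]
force: [0.3, 0.8, 0.1]
grip_width: -0.0
finger_force: 0.0
```

```bash

python3 -m crank '{"travel":[[0,0,-0.03],[0,0,-0.06],[0,0,-0.09],[0,0,-0.1],[0,0,-0.1]],"turn":[[0,0,0],[0,0,0],[0,0,0],[0,0,0],[0,0,0]],"gripper":[1,1,1,1,1]}' 60
```

```text
clock: 20.5
position: [0.4676, 0.2198, 0.0998]
tool_rot: [3.141, -0.0, 1.335]
force: [-5.6, -3.6, 21.8]
grip_width: 0.0003
finger_force: 10.9
```

```bash

for r in 1 2 3; do python3 -m crank '{"travel":[[0,0,0],[0,0,0],[0,0,0],[0,0,0],[0,0,0]],"turn":[[0,0,0],[0,0,0],[0,0,0],[0,0,0],[0,0,0]],"gripper":[1,1,1,1,1]}' 60 | grep force; done
python3 vial.py wrist
```

```text
force: [-5.4, -3.0, 21.7]
finger_force: 10.9
force: [-5.1, -3.3, 22.1]
finger_force: 10.9
force: [-5.6, -3.3, 21.7]
finger_force: 10.9
col -0.3 uv 315.0 208.0
S 40 58 39 35 4 5 6 5 7 4 72 149 149 148 146 146 145 149 156 148 145 144 150 145 144 150 58 38 39 41 40 39 38 39 39 39 39 40 41 40 37 114 146 130 155 145 151 143 150 142 146 148 148 144 145 144 142 120 5 7 11 14 17 9 12 59 8 8 10
V 23 21 25 26 100 95 96 95 94 88 81 92 92 92 92 92 92 92 90 93 93 94 92 74 15 97 96 112 115 115 115 115 114 115 115 115 115 115 115 120 112 94 95 40 65 95 93 94 94 96 94 94 94 95 94 94 116 103 134 180 176 228 189 49 40 12 112 208 181
edge 55 54 55 54 99 95 95 95 93 88 74 91 88 89 88 90 88 89 87 89 89 88 89 86 4 90 89 88 90 89 89 88 89 89 89 90 90 89 89 90 88 88 90 52 36 92 88 88 89 90 90 89 88 89 88 101 116 100 160 176 178 193 176 47 40 11 155 196 170
s -34 -33 -32 -31 -30 -28 -27 -26 -25 -24 -23 -22 -21 -20 -19 -18 -17 -16 -15 -14 -13 -12 -11 -10 -9 -8 -7 -6 -5 -4 -3 -2 -1 0 0 1 2 3 4 5 6 7 8 9 10 11 12 13 14 15 16 17 18 19 20 21 22 23 24 25 26 27 28 29 30 31 32 33 34
```

The bubble is steady about 0.5 mm from centre, and the push holds steady at about 22 N. I'm handing the job in.

```bash
python3 -c "
from workcell import bot
print(bot.job_done())"
```

```text
the job is handed in; nothing more can be done
None
```

I handed the job in at about 22 s with the level home in the pocket, the bubble about 0.5 mm from centre and the closed fingers pressing on it with about 22 N; no verdict came back.

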